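Set the bar inspection stage up with its brass master

TASK

Raise the clear cover of the inspection stage, draw the tailstock back, lay the brass master bar in the rests and slide the tailstock up so that the bar is held between the two cup centres with both end pins fully home. Then turn the turntable a quarter turn anticlockwise (seen from above) to its other detent, and after that lower the cover gently all the way onto its stop. Lay every aluminium bar that is on the table in the green rack, one in each slot (any slot, at any time), and do not disturb the other things on the bench.

Things in the scene. Friction and masses are not known exactly. Their poses are not given: they have to be found in the camera images.
- master: the brass master bar, yellow metal, 0.17 to 0.34 kg: square bar, section 20 x 20 mm, 70 mm long, with a round pin (diameter 10, 12 mm long, tip bevelled) on each end, 94 mm over all; origin at the bar's centre, x along its length; starts flat on the table (origin at z = 10 mm)
- alu1: an aluminium bar, silvery, 0.09 kg; one to three are present, None if absent: square bar, section 20 x 20 mm, 70 mm long, with a round pin (diameter 10, 12 mm long, tip bevelled) on each end, 94 mm over all; origin at the bar's centre, x along its length; starts flat on the table (origin at z = 10 mm)
- alu2: an aluminium bar, silvery, 0.09 kg; one to three are present, None if absent: square bar, section 20 x 20 mm, 70 mm long, with a round pin (diameter 10, 12 mm long, tip bevelled) on each end, 94 mm over all; origin at the bar's centre, x along its length; starts flat on the table (origin at z = 10 mm)
- alu3: an aluminium bar, silvery, 0.09 kg; one to three are present, None if absent: square bar, section 20 x 20 mm, 70 mm long, with a round pin (diameter 10, 12 mm long, tip bevelled) on each end, 94 mm over all; origin at the bar's centre, x along its length; starts flat on the table (origin at z = 10 mm)
- centres (a point): on the turntable: midpoint between the cup centres, on their axis, 62 mm above the table; the master's centre is here once clamped. Axes turn with the turntable: y along the axis from tailstock to fixed headstock, x away from the turning peg, z up
- load_mid (a point): on the turntable, axes as centres and 17 mm from it towards -y: where to lay the bar's centre (along y, either way round) while the tailstock is fully back; the bar then has 9 mm free at each end, and the tailstock pushes it along the rests into the headstock cup
- headstock (a point): centre of the mouth of the headstock's cup, axes as centres, 39 mm from it towards +y. The headstock is a fixed blue block, 36 mm wide and high about the axis, 24 mm thick; its cup is 13 mm across and 8 mm deep. The tailstock has the same block and cup, facing it
- rests (a point): middle between the two white rests, at seat height (10 mm below the centre axis), axes as centres. The rests lie 23.5 mm either way along y, each 8 mm thick; a bar lying in them is at axis height. Their guides flare from 21.5 mm apart at the seat to 28 mm at 9 mm above it
- tailstock (a joint): tailstock slide, m: 0 fully back (112 mm between the cups' faces), grows towards the headstock, 0.044 at its end when empty, 0.034 with the master held and both pins at the bottoms of the cups. Moves with about 4 N (up to 12 N as it pushes the bar), stays where it is left; it starts partly forward (0.015 to 0.042), leaving too little room for the bar
- tail_fin (a point): middle of the top of the black upright fin on the tailstock, by which it is slid: its middle 12 mm behind the cup face, 12 mm thick along the slide, 24 mm wide, 26 mm tall over the blue block; 106 mm above the table; axes as point centres
- turntable (a joint): turntable angle, rad, grows anticlockwise seen from above; spring detents at 0 (loading, where it starts) and at 1.571 (measuring); it turns from -0.06 to 1.63. A detent draws it in when it is left within 0.06 rad; 3 to 4 N at the peg takes it out of or into a detent, 1 N in between
- turn_peg (a point): centre of the top of the red upright peg on the turntable, diameter 16 mm, standing 55 mm above the disc; 85 mm from the turning axis, towards point centres' -x; its top is 85 mm above the table. The disc has radius 105 mm, its top 30 mm above the table, on a grey base 250 mm square and 14 mm high
- cover (a joint): cover angle, rad: 0 down on its stop (level), 1.75 fully open (leaning back a little). Stiff hinge, it stays where it is left; moves with about 4 N at the handle. It starts down or a little raised (0 to 0.3)
- cover_handle (a point): centre of the yellow round handle bar of the cover, diameter 12 mm, 110 mm long along the hinge's direction (y); it is 29 mm clear of the panel's frame and 210 mm from the hinge; can be pinched from above at every angle, the round bar turns between the fingers
- cover_hinge (a point): middle of the cover's hinge line, 125 mm above the table at the far side of the stage, 120 mm from the turning axis; axes turn with the cover: y is the hinge line, -x points from hinge to handle, level at angle 0. The cover is a clear panel in a dark frame, 200 mm wide, 175 mm long. Beside the hinge stand pillars up to 121 mm high
- rack: green and plywood rack, 190 x 100 mm (x, y), fixed, origin under its middle; three slots across it, each holds one bar lying along the rack's y axis
- slot0 (a point): where the centre of a bar lies in this slot of the rack, 44 mm above the table, axes as the rack's. The bar lies along y on two green rests 8 mm thick at y = -24 and +24 mm, 34 mm above the table, with flared guides like those of the stage; slots are 60 mm apart along x
- slot1 (a point): where the centre of a bar lies in this slot of the rack, 44 mm above the table, axes as the rack's. The bar lies along y on two green rests 8 mm thick at y = -24 and +24 mm, 34 mm above the table, with flared guides like those of the stage; slots are 60 mm apart along x
- slot2 (a point): where the centre of a bar lies in this slot of the rack, 44 mm above the table, axes as the rack's. The bar lies along y on two green rests 8 mm thick at y = -24 and +24 mm, 34 mm above the table, with flared guides like those of the stage; slots are 60 mm apart along x
- mug: blue mug, 76 mm across, 85 mm high, origin under its middle; leave alone
- jar: small amber jar with white lid, 40 mm across, 55 mm high; leave alone
- adapter: black power adapter block, 85 x 55 x 34 mm; leave alone
- screwdriver: screwdriver with red handle; leave alone
- board: small circuit board, 100 x 70 mm, 25 mm high; leave alone
There are look-alikes about, which are no part of the job. What is shaped like the alu3 but purple or red is not meant. Of the things that look like the rack, the larger one is meant.

How it is judged:
By the outcome, as a careful person would: the job done as asked, in the order asked, and still so for the second after the job is handed in, with the robot touching nothing.
Of alu1, alu2, alu3 only 1 to 3 are there at a start; the rules pass over those that are not, and their reading is None.
At some moment in a run one of alu1, alu2, alu3 may be knocked a few centimetres aside while the robot is not near it.
It also fails if it takes over 210 s, if anything falls off the work surface, if the arm or the gripper's body presses on something with over 40 N, if the wrist force passes 120 N, or if a joint passes its speed limit or range.

ROBOT

A 6-joint arm with a two-finger parallel gripper is mounted at the origin on the work surface. World frame = base frame: x ahead of the robot, y to its left, z up, the work surface at z = 0. Lengths are in m, angles in rad, forces in N, time in s.
With the tool pointing down it reaches from about 0.275 to 0.75 m from the base axis. Payload 10.2 kg.
Tool frame: the origin (TCP) lies at the very end of the fingers, on their centre line; the grasp point (between the pads) lies 19 mm behind it; z points along the fingers, y is the line along which they close (so a half turn about z gives the same grasp; the last joint's range is limited). The gripper opens to 88 mm and grips with 3 to 60 N. Pads are 18 mm wide; open, the fingers measure 123 mm over their backs; the gripper's body (75 mm by 187 mm) begins 45 mm behind the grasp point.
Start: joints at [-1.464, 0.313, 1.498, -0, 1.331, -0.223], TCP at [0.17, -0.497, 0.239] pointing down, gripper open.
Joint ranges: [-2.94, 2.94], [-0.97, 2.17], [0.19, 2.56], [-1.23, 4.37], [0.02, 3.11], [-2.88, 2.88]. Speed limits (rad/s): [2.39, 2.39, 3.01, 3.14, 3.14, 3.14].

INTERFACE

Orientations are given as a rotation vector (axis times angle).
In Python, from cell import bot gives the robot as it stands. Calls block until the motion is done:
- bot.movep(position, orientation): joint-space move of the TCP to a pose.
- bot.movel(position, rotation=None, velocity=0.15): straight line of the TCP; rotation=None keeps the orientation; velocity is the mean speed in m/s.
- bot.move_j(angles): joint-space move.
- bot.let_go() and bot.grasp(grasp_force=None): open the fingers fully, or close them until they stop; grasp_force is the grip in N (None keeps the last).
- bot.pause(seconds).
- bot.inverse_kinematics(position, orientation): joint angles nearest the present ones, or None.
- bot.state(): the state.
- bot.get_image(name): name is "side" or "top" or "wrist"; returns the picture (384x512x3 uint8, red, green, blue); there is no depth.
- bot.calibration(name): a dict with "fx", "fy", "cx", "cy" (pixels), "D" ([k1, k2, p1, p2, k3] as OpenCV has them; the pictures are not rectified), "eye" and "rotation" of the camera in the world; the wrist camera has in their place "mount" (4x4, takes a point from camera to tool coordinates, whose origin is the TCP and whose axes are the flange's). Camera axes: x right, y down, z forward; pixel columns grow to the right and rows downward; lengths in m; the calibration is good to about 2 mm. A picture is of the moment at which its call begins: read the wrist's pose just before it. calibration takes no time and is no camera call.
A pose or a line that the arm cannot do raises bot.PlanningError and nothing moves.
- bot.job_done(): hands the job in; it is judged then, once.
The state is a dict: "clock": time; "joint_positions": joint angles; "qvel": joint speeds; "effort": joint torques, N m; "ee_pos": TCP position; "orientation": TCP orientation; "force": force on the tool from outside, world axes, zero at the start; "torque": the same for the moment, N m; "finger_gap": finger opening in m; "grasp_force": force on a finger pad.
Only numpy, scipy, OpenCV 4.12 (cv2) and the standard library are available. Lean on these libraries where they do the work, as an engineer would, in place of code of your own. Each camera call takes 0.05 s, during which the arm holds its last target. There are 200 camera calls.

## Working session

There is one attempt and no reset: what is moved stays moved. The work goes in short steps, each a Python script; the robot and the scene stay as the last script left them, time stands still between calls to the robot, and variables do not carry over. Pictures are saved under pics/ and viewed, at most 17 in all, crops included, and the job is handed in when it is done.

```bash
ls; mkdir -p pics
python3 - <<'E'
from cell import bot
import cv2
for n in ("top","side"):
    im=bot.get_image(n); cv2.imwrite(f"pics/{n}0.png",cv2.resize(im[:,:,::-1],(800,600),interpolation=cv2.INTER_CUBIC))
    c=bot.calibration(n); print(n,c)
print(bot.calibration("wrist")); s=bot.state(); print(s)
E
```

```text
pics
top {'fx': 438.49808424889824, 'fy': 438.49808424889824, 'cx': 252.819978622846, 'cy': 191.474385475524, 'D': array([0.03353654, 0.        , 0.        , 0.        , 0.        ]), 'eye': array([ 0.47752652, -0.00823509,  1.44524844]), 'rotation': array([-2.18667287,  2.22139384, -0.08620342])}
side {'fx': 471.59037522957834, 'fy': 471.59037522957834, 'cx': 253.88621113688382, 'cy': 198.3423101002544, 'D': array([-0.05270453,  0.        ,  0.        ,  0.        ,  0.        ]), 'eye': array([ 0.32397025, -1.05131176,  1.13273452]), 'rotation': array([-2.32727902,  0.27037238, -0.08858623])}
{'fx': 295.1474750184301, 'fy': 295.1474750184301, 'cx': 256.75608346116184, 'cy': 194.4674316201589, 'D': array([-0.01655565,  0.        ,  0.        ,  0.        ,  0.        ]), 'mount': array([[-8.55743361e-04, -9.64177051e-01, -2.65258142e-01,
         6.82105245e-02],
       [ 9.99999634e-01, -8.22255527e-04, -2.37290127e-04,
        -8.77927297e-05],
       [ 1.06797218e-05, -2.65258248e-01,  9.64177402e-01,
        -1.45818286e-01],
       [ 0.00000000e+00,  0.00000000e+00,  0.00000000e+00,
         1.00000000e+00]])}
{'clock': 0.1, 'joint_positions': array([-1.46441117e+00,  3.13431799e-01,  1.49832592e+00,  1.47425125e-05,
        1.33099821e+00, -2.23406999e-01]), 'qvel': array([-0.00035177, -0.00245144, -0.00281749, -0.00013391,  0.00074427,
       -0.00097993]), 'effort': array([ 2.29947931e-03, -4.02809250e+01, -2.52646816e+01,  6.95129042e-02,
        3.41584871e-02, -5.85104181e-05]), 'ee_pos': array([ 0.16998541, -0.4965017 ,  0.23821223]), 'orientation': array([-3.09783446e+00, -5.15495949e-01, -1.29259527e-04]), 'force': array([ 1.1873867 ,  0.10396085, -0.29308355]), 'torque': array([-0.01112437,  0.00770682,  0.02905422]), 'grasp_force': 0.0, 'finger_gap': 0.08781504015555562}
```

View pics/top0.png

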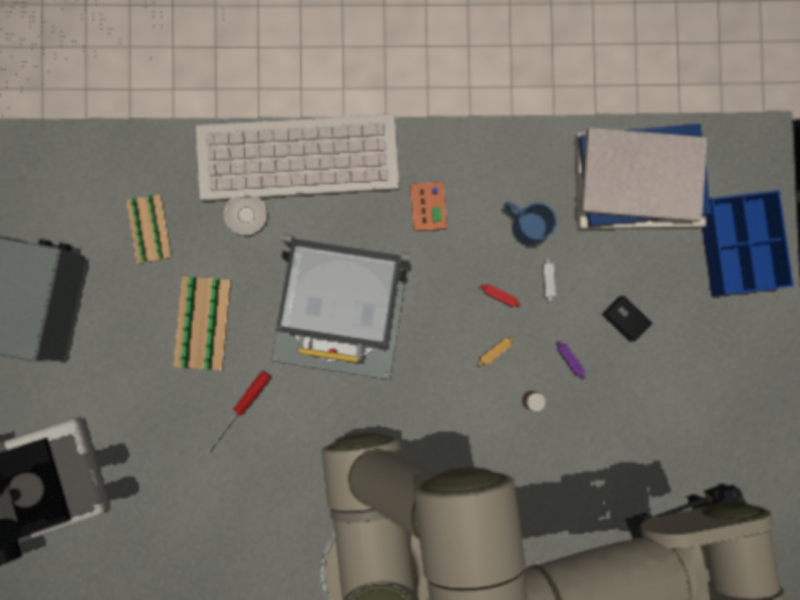

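View pics/side0.png

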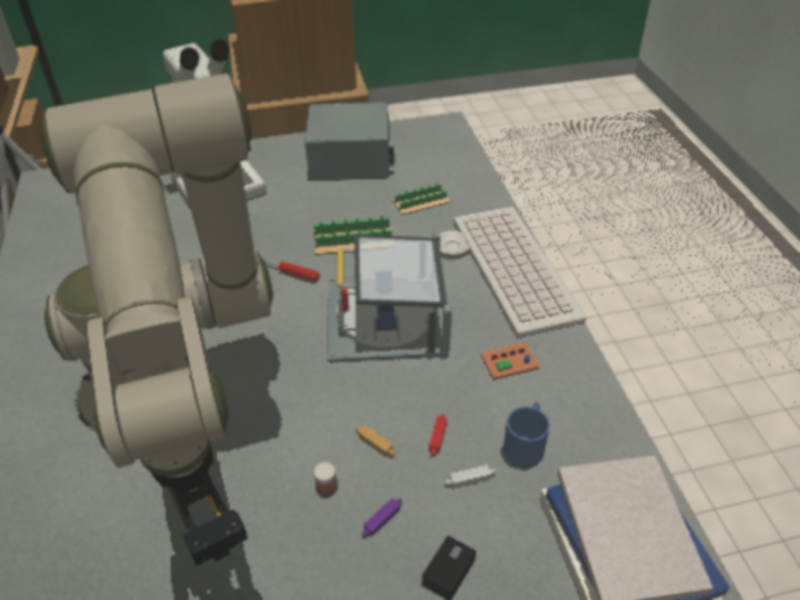

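The top view shows, in 800x600 pixels:
- **Stage:** at (340,300), with its handle between (300,351) and (363,359).
- **Master:** the brass bar at (495,352).
- **Alu bar:** one silvery bar at (549,280). The red (500,296) and purple (570,360) bars are look-alikes.
- **Racks:** the large one at (203,323). The small look-alike is at (149,229).

The arm hides part of the table, so I'll move it and look again for more bars.

```bash
cat > h.py <<'E'
from cell import bot
import numpy as np, cv2
from scipy.spatial.transform import Rotation as Rot
def campose(n,st=None):
    c=bot.calibration(n)
    if n!="wrist": return np.array(c["eye"]),Rot.from_rotvec(c["rotation"]).as_matrix()
    R=Rot.from_rotvec(st["orientation"]).as_matrix(); M=c["mount"]
    return st["ee_pos"]+R@M[:3,3], R@M[:3,:3]
def K(n):
    c=bot.calibration(n); return np.array([[c["fx"],0,c["cx"]],[0,c["fy"],c["cy"]],[0,0,1]]),np.array(c["D"])
def pix2w(n,px,z,st=None):
    k,D=K(n); e,R=campose(n,st)
    u=cv2.undistortPoints(np.float64(px).reshape(-1,1,2),k,D)[:,0]
    d=np.c_[u,np.ones(len(u))]@R.T
    return e+d*((z-e[2])/d[:,2])[:,None]
def w2pix(n,P,st=None):
    k,D=K(n); e,R=campose(n,st)
    pc=(np.float64(P).reshape(-1,3)-e)@R
    return cv2.projectPoints(pc,np.zeros(3),np.zeros(3),k,D)[0][:,0]
def down(yaw):  # closing line (tool y) direction: world angle yaw-90deg line
    return (Rot.from_euler("z",yaw)*Rot.from_euler("x",np.pi)).as_rotvec()
def shot(n,name,crop=None,scale=None):
    st=bot.state(); im=bot.get_image(n)
    np.savez(f"pics/{name}.npz",im=im,**{k:st[k] for k in("ee_pos","orientation")})
    o=im[:,:,::-1]
    if crop: x0,y0,x1,y1=crop; o=o[y0:y1,x0:x1]
    s=scale or min(800/o.shape[1],600/o.shape[0])
    cv2.imwrite(f"pics/{name}.png",cv2.resize(o,None,fx=s,fy=s,interpolation=cv2.INTER_CUBIC)); return st,im
def blobs(mask,amin=40):
    n,l,s,c=cv2.connectedComponentsWithStats(mask.astype(np.uint8))
    out=[]
    for i in range(1,n):
        if s[i,4]>=amin:
            p=np.argwhere(l==i)[:,::-1].astype(np.float32); out.append((s[i,4],cv2.minAreaRect(p),p))
    return out
E
python3 - <<'E'
from h import *
# arm aside for a free view of the table
q=bot.state()["joint_positions"].copy(); 
P=[0.33,-0.13,0.42]
print(bot.inverse_kinematics(P,down(0)))
for nm,px in dict(master=(495,352),alu=(549,280),red=(500,296),purple=(570,360),baseL=(274,360),baseR=(390,378),rack=(203,323),mug=(532,225),hL=(300,351),hR=(363,359)).items():
    z={'baseL':.014,'baseR':.014,'rack':.04,'hL':.13,'hR':.13}.get(nm,.015)
    print(nm,pix2w("top",np.array(px)*.64,z)[0].round(3))
E
```

```text
[-7.09349023e-01 -1.44114238e-01  1.53634367e+00 -4.44089210e-16
  1.74936322e+00  8.61447304e-01]
master [ 0.443 -0.248  0.015]
alu [ 0.592 -0.365  0.015]
red [ 0.56  -0.262  0.015]
purple [ 0.424 -0.404  0.015]
baseL [0.435 0.212 0.014]
baseR [ 0.393 -0.028  0.014]
rack [0.513 0.351 0.04 ]
mug [ 0.709 -0.333  0.015]
hL [0.454 0.144 0.13 ]
hR [0.437 0.025 0.13 ]
```

Run:
```python
from h import *
s=bot.state(); bot.movel([0.25,-0.45,0.40])
bot.movep([0.45,-0.27,0.42],down(0)); shot("wrist","w1")
bot.movep([0.58,0.06,0.42],down(-0.17)); shot("wrist","w2"); shot("top","t2")
print(bot.state()["clock"])
```

```text
4.025
```

View pics/w1.png

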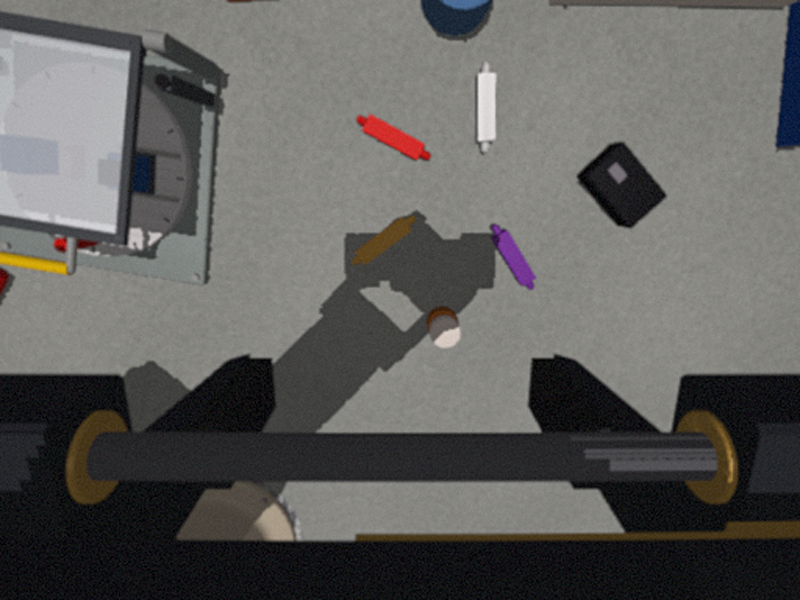

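View pics/w2.png

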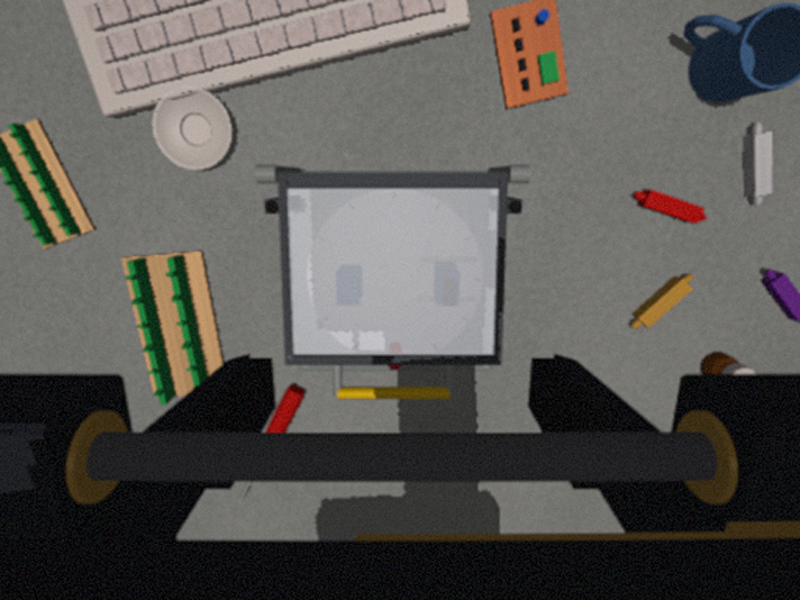

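View pics/t2.png

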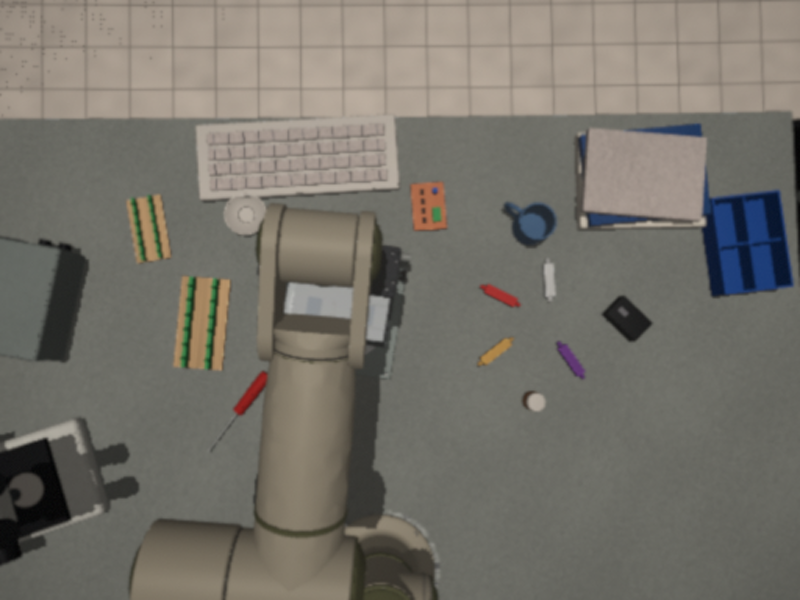

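The only silvery bar is the one at (549,280) in the top view, which is (758,160) in w2. Its neighbours are red and purple, so they are look-alikes. In w2 the cover frame corners are (287,363) and (500,363), and the handle runs from (337,393) to (449,393). The larger rack is at (180,325). I'll fit the stage pose now and segment the bars and the rack.

```bash
cat > fit.py <<'E'
from h import *
from scipy.optimize import least_squares
W1=dict(np.load("pics/w1.npz")); W2=dict(np.load("pics/w2.npz")); T=np.load("pics/top0.npz") if 0 else None
S=.64
obs=[("wrist",W2,"c",(-.21,.055,0),(337,393)),("wrist",W2,"c",(-.21,-.055,0),(449,393)),
("wrist",W2,"c",(-.175,.1,0),(287,363)),("wrist",W2,"c",(-.175,-.1,0),(500,363)),
("wrist",W1,"s",(-.125,-.125,.014),(205,283)),("wrist",W1,"c",(-.21,-.055,0),(72,268)),
("top",None,"s",(-.125,.125,.014),(274,360)),("top",None,"s",(-.125,-.125,.014),(390,378)),
("top",None,"c",(-.21,.055,0),(299,351)),("top",None,"c",(-.21,-.055,0),(363,359))]
def world(p,kind,l):
    x,y,yaw,a=p; l=np.array(l,float)
    if kind=="c":
        r=-l[0]; l=np.array([.12-r*np.cos(a)-l[2]*np.sin(-a)*0,l[1],.125+r*np.sin(a)])
    c,s=np.cos(yaw),np.sin(yaw)
    return np.array([x+c*l[0]-s*l[1],y+s*l[0]+c*l[1],l[2]])
f=lambda p:np.concatenate([w2pix(n,world(p,k,l),st)[0]-np.array(px)*S for n,st,k,l,px in obs])
r=least_squares(f,[.537,.07,-.17,.1],loss="soft_l1")
print("stage",r.x.round(4)); print((f(r.x).reshape(-1,2)).round(1))
E
python3 fit.py
python3 - <<'E'
from h import *
for n,w in(("w1",np.load("pics/w1.npz")),("w2",np.load("pics/w2.npz")),("t2",np.load("pics/t2.npz"))):
    im=w["im"]; hsv=cv2.cvtColor(im,cv2.COLOR_RGB2HSV); h,s,v=[hsv[...,i].astype(int) for i in range(3)]
    cam="top" if n=="t2" else "wrist"
    for nm,m,z in(("brass",(h>10)&(h<25)&(s>110)&(v>50),.02),("green",(h>40)&(h<80)&(s>100)&(v>30),.04),("white",(s<22)&(v>150 if n!="t2" else v>150),.02)):
        for a,rc,p in blobs(m,30):
            if a>2500: continue
            W=pix2w(cam,cv2.boxPoints(rc),z,w); c=pix2w(cam,[rc[0]],z,w)[0]
            e1,e2=W[1]-W[0],W[2]-W[1]; L=e1 if np.linalg.norm(e1)>np.linalg.norm(e2) else e2
            if c[0]>.2: print(n,nm,a,np.round(rc[0],0),c.round(4)[:2],"len",np.round(sorted([np.linalg.norm(e1),np.linalg.norm(e2)]),3),"ang",round(np.arctan2(L[1],L[0])%np.pi,3))
E
```

```text
stage [ 0.5337  0.0752 -0.1554  0.1318]
[[ 1.1  0.7]
 [ 1.  -0.4]
 [ 2.7 -1.8]
 [-2.  -3.9]
 [-0.   0.9]
 [-2.   0.2]
 [-2.   1.6]
 [ 0.3  0.7]
 [ 0.2 -0.1]
 [-3.6 -0.1]]
w1 brass 464 [245. 153.] [ 0.446  -0.2492] len [0.02 0.09] ang 2.195
w1 brass 347 [ 21. 168.] [0.4196 0.1747] len [0.016 0.083] ang 1.398
w1 brass 88 [281. 202.] [ 0.3523 -0.3164] len [0.02  0.036] ang 1.977
w1 white 563 [311.  67.] [ 0.5936 -0.3647] len [0.019 0.092] ang 0.05
w1 white 103 [ 87. 152.] [0.4491 0.0451] len [0.016 0.025] ang 2.849
w1 white 42 [ 98. 152.] [0.4493 0.0229] len [0.013 0.015] ang 3.004
w1 white 30 [ 56. 161.] [0.4322 0.1051] len [0.005 0.024] ang 1.423
w2 brass 691 [ 38. 113.] [0.7172 0.4356] len [0.018 0.129] ang 0.171
w2 brass 513 [ 21. 120.] [0.7102 0.47  ] len [0.024 0.13 ] ang 0.271
w2 brass 866 [130. 199.] [0.5312 0.3157] len [0.028 0.159] ang 3.093
w2 brass 1020 [108. 208.] [0.5216 0.3636] len [0.034 0.186] ang 2.991
w2 brass 570 [424. 193.] [ 0.4478 -0.2439] len [0.028 0.09 ] ang 2.197
w2 brass 94 [461. 232.] [ 0.3514 -0.318 ] len [0.017 0.033] ang 2.004
w2 brass 527 [251. 251.] [0.
[... 665 characters left out ...]
3.122
t2 brass 140 [317. 225.] [ 0.4457 -0.2465] len [0.019 0.088] ang 2.193
t2 green 69 [ 99. 144.] [0.7131 0.4489] len [0.006 0.121] ang 0.176
t2 green 80 [ 88. 147.] [0.7068 0.4815] len [0.008 0.121] ang 0.177
t2 green 33 [279. 136.] [ 0.7323 -0.1283] len [0.013 0.023] ang 3.122
t2 green 212 [120. 206.] [0.5157 0.3817] len [0.013 0.178] ang 3.057
t2 green 192 [135. 207.] [0.5117 0.3341] len [0.012 0.179] ang 3.039
t2 white 103 [351. 179.] [ 0.5929 -0.3645] len [0.016 0.066] ang 0.062
t2 white 625 [204. 192.] [0.5577 0.1184] len [0.057 0.133] ang 1.475
t2 white 211 [241. 204.] [ 0.5179 -0.0032] len [0.03  0.083] ang 3.023
t2 white 128 [ 32. 277.] [0.2979 0.6606] len [0.022 0.099] ang 1.778
```

```bash
sed -i 's/^r=least.*/r=least_squares(lambda p:f([p[0],p[1],-.168,p[2]]),[.537,.07,.1],loss="soft_l1"); r.x=np.r_[r.x[:2],-.168,r.x[2]]/; s/^("wrist",W2,"c",(-.175,.1.*$//' fit.py
cat >> h.py <<'E'
def tilt(yaw,phi,sg=1):
    xs=np.array([np.cos(yaw),np.sin(yaw),0]); Z=np.array([0,0,1.])
    z=np.cos(phi)*xs-np.sin(phi)*Z; y=sg*(np.sin(phi)*xs+np.cos(phi)*Z)
    return Rot.from_matrix(np.c_[np.cross(y,z),y,z]).as_rotvec(), z
class Stage:
    def __init__(s,x,y,yaw): s.o=np.array([x,y,0]); s.yaw=yaw; c,n=np.cos(yaw),np.sin(yaw); s.R=np.array([[c,-n,0],[n,c,0],[0,0,1]])
    def w(s,p): return s.o+s.R@np.array(p,float)
    def handle(s,a): return s.w([.12-.21*np.cos(a),0,.125+.21*np.sin(a)])
E
python3 fit.py
python3 - <<'E'
from h import *
st=Stage(.535,.0735,-.168)
for sg in(1,-1):
  for a,phis in((0,(30,45,60)),(.13,(30,45,60)),(.6,(45,60)),(1.2,(60,75)),(1.75,(45,60,75,90))):
    for ph in phis:
        o,z=tilt(st.yaw,np.radians(ph),sg); out=[]
        for d in(-.10,.012):
            q=bot.inverse_kinematics(st.handle(a)+d*z,o); out.append(None if q is None else q.round(2).tolist())
        print(sg,a,ph,out)
E
```

```text
stage [ 0.5342  0.0739 -0.168   0.1194]
[[ 1.2 -0.7]
 [ 0.8 -1. ]
 [-0.3  1.2]
 [-0.8  0.1]
 [-2.   0.9]
 [ 0.1  0.9]
 [ 0.3 -0.5]
 [-3.6 -0. ]]
1 0 30 [None, None]
1 0 45 [[0.06, -0.21, 2.39, -0.72, 0.25, 0.87], [0.0, 0.17, 2.33, 3.86, 0.18, 2.55]]
1 0 60 [[0.0, -0.15, 2.17, -0.15, 0.61, 0.27], [-0.02, 0.16, 2.18, -0.25, 0.29, 0.37]]
1 0.13 30 [[0.14, -0.2, 2.55, 4.02, 0.35, 2.45], None]
1 0.13 45 [[0.06, -0.27, 2.34, -0.51, 0.33, 0.65], None]
1 0.13 60 [[0.0, -0.18, 2.12, -0.13, 0.69, 0.25], [-0.03, 0.1, 2.15, -0.2, 0.37, 0.31]]
1 0.6 45 [[0.03, -0.31, 2.11, -0.26, 0.58, 0.36], [-0.02, -0.02, 2.11, -0.37, 0.29, 0.46]]
1 0.6 60 [[-0.02, -0.18, 1.88, -0.09, 0.93, 0.19], [-0.04, 0.03, 1.95, -0.11, 0.65, 0.2]]
1 1.2 60 [[-0.05, 0.01, 1.51, -0.06, 1.1, 0.13], [-0.07, 0.16, 1.59, -0.07, 0.87, 0.13]]
1 1.2 75 [[-0.07, 0.19, 1.22, -0.02, 1.47, 0.1], [-0.08, 0.27, 1.39, -0.02, 1.22, 0.1]]
1 1.75 45 [[-0.06, 0.11, 1.52, -0.11, 0.74, 0.16], [-0.08, 0.32, 1.46, -0.11, 0.58, 0.16]]
1 1.75 60 [[-0.08, 0.26, 1.2, -0.05, 1.17, 0.1], [-0.09, 0.4, 1.24, -0.05, 0.97, 0.1]]
1 1.75 75 [[-0.09, 0.48, 0.8, -0.02, 1.6, 0.07], [-0.09, 0.53, 0.99, -0.02, 1.36, 0.08]]
1 1.75 90 [None, [-0.1, 0.7, 0.69, -0.0, 1.75, 0.07]]
-1 0 30 [None, [0.03, 0.29, 2.44, 3.42, 0.64, -0.13]]
-1 0 45 [[0.06, -0.21, 2.39, -0.72, 0.25, -2.27], [0.0, 0.17, 2.33, 3.86, 0.18, -0.59]]
-1 0 60 [[0.0, -0.15, 2.17, -0.15, 0.61, -2.87], [-0.02, 0.16, 2.18, -0.25, 0.29, -2.77]]
-1 0.13 30 [[0.14, -0.2, 2.55, 4.02, 0.35, -0.69], [0.02, 0.19, 2.42, 3.47, 0.53, -0.19]]
-1 0.13 45 [[0.06, -0.27, 2.34, -0.51, 0.33, -2.49], None]
-1 0.13 60 [None, [-0.03, 0.1, 2.15, -0.2, 0.37, -2.84]]
-1 0.6 45 [[0.03, -0.31, 2.11, -0.26, 0.58, -2.78], [-0.02, -0.02, 2.11, -0.37, 0.29, -2.68]]
-1 0.6 60 [None, None]
-1 1.2 60 [None, None]
-1 1.2 75 [None, None]
-1 1.75 45 [None, None]
-1 1.75 60 [None, None]
-1 1.75 75 [None, None]
-1 1.75 90 [None, None]
```

The fit is good to about 1 px: cover angle about 0.12, handle at z ≈ 0.15. A vertical pinch would put the inner open finger on the frame, because the fingers stand ±44 mm from the centre and the frame starts at 35 mm. So I'll pinch with the tool tilted 60°.

```bash
cat >> h.py <<'E'
ST=Stage(.534,.074,-.168)
def hpose(a,d=.010):
    phi=np.radians(60+15*np.clip((a-.12)/1.5,0,1)); o,z=tilt(ST.yaw,phi); return ST.handle(a)+d*z,o
def say(m=""):
    s=bot.state(); print(m,"t%.1f"%s["clock"],"F",s["force"].round(1),"gap%.4f gf%.1f"%(s["finger_gap"],s["grasp_force"]),"p",s["ee_pos"].round(4)); return s
E
python3 - <<'E'
from h import *
a=.12
p,o=hpose(a,-.12); bot.movep(p,o)
p,o=hpose(a,-.04); bot.movel(p,o); say()
p,o=hpose(a); bot.movel(p,o,velocity=.06); say("at")
bot.grasp(15); s=say("grip")
if .008<s["finger_gap"]<.016:
    for a in np.arange(.2,1.71,.1):
        p,o=hpose(a); bot.movel(p,o,velocity=.12)
        s=say("%.2f"%a)
        if np.linalg.norm(s["force"])>40: break
E
```

```text
t6.0 F [ 0.2 -0.3  0.8] gap0.0881 gf0.0 p [0.4274 0.0921 0.1853]
at t7.0 F [-0.4  0.1 -0.6] gap0.0881 gf0.0 p [0.4517 0.088  0.1417]
grip t8.1 F [-4.7  1.5 -0.3] gap0.0111 gf15.0 p [0.4506 0.0881 0.1406]
0.20 t8.4 F [-10.1   1.7   2.5] gap0.0117 gf15.0 p [0.4529 0.0877 0.1575]
0.30 t8.7 F [-13.4   1.8   4.4] gap0.0115 gf15.0 p [0.4575 0.0869 0.1776]
0.40 t9.0 F [-18.8   1.7   8.5] gap0.0117 gf15.0 p [0.4642 0.0858 0.1973]
0.50 t9.4 F [-20.1   0.9  11.9] gap0.0111 gf15.0 p [0.4734 0.0843 0.2167]
0.60 t9.7 F [-16.   -0.9  12.2] gap0.0113 gf15.0 p [0.485  0.0823 0.2354]
0.70 t10.0 F [-10.9  -0.4  10.1] gap0.0112 gf15.0 p [0.4981 0.0801 0.2525]
0.80 t10.3 F [-7.4 -0.5  9.3] gap0.0114 gf15.0 p [0.5124 0.0775 0.268 ]
0.90 t10.7 F [-6.  -0.4  8.8] gap0.0113 gf15.0 p [0.528  0.0749 0.2817]
1.00 t11.0 F [-4.  -0.8  8.4] gap0.0113 gf15.0 p [0.5447 0.072  0.2936]
1.10 t11.3 F [-3.1 -1.8  8.6] gap0.0113 gf15.0 p [0.5625 0.069  0.3038]
1.20 t11.6 F [-2.  -1.8  7.1] gap0.0118 gf15.0 p [0.5812 0.0658 0.312 ]
1.30 t12.0 F [ 0.3 -1.9  5.5] gap0.0115 gf15.0 p [0.6006 0.0625 0.3182]
1.40 t12.3 F [ 0.6 -1.7  4.3] gap0.0110 gf15.0 p [0.6205 0.0591 0.3223]
1.50 t12.6 F [ 1.  -2.4  2.3] gap0.0112 gf15.0 p [0.6407 0.0557 0.3246]
1.60 t12.9 F [ 1.9 -2.8  1.5] gap0.0113 gf15.0 p [0.661  0.0523 0.3249]
1.70 t13.3 F [ 1.7 -3.8  0.3] gap0.0113 gf15.0 p [0.6814 0.0489 0.3232]
```

Run:
```python
from h import *
bot.let_go(); p,o=hpose(1.7,-.10); bot.movel(p,o); say()
bot.movep(ST.w([-.075,0,.34]),down(ST.yaw)); say(); shot("wrist","w3")
bot.movep(ST.w([-.075,.22,.34]),down(ST.yaw)); shot("wrist","w4")
```

```text
t15.3 F [0.4 0.8 0.2] gap0.0883 gf0.0 p [0.6535 0.0537 0.4287]
 t16.8 F [-0.1 -0.6 -0. ] gap0.0880 gf0.0 p [0.4603 0.0864 0.3399]
```

View pics/w3.png

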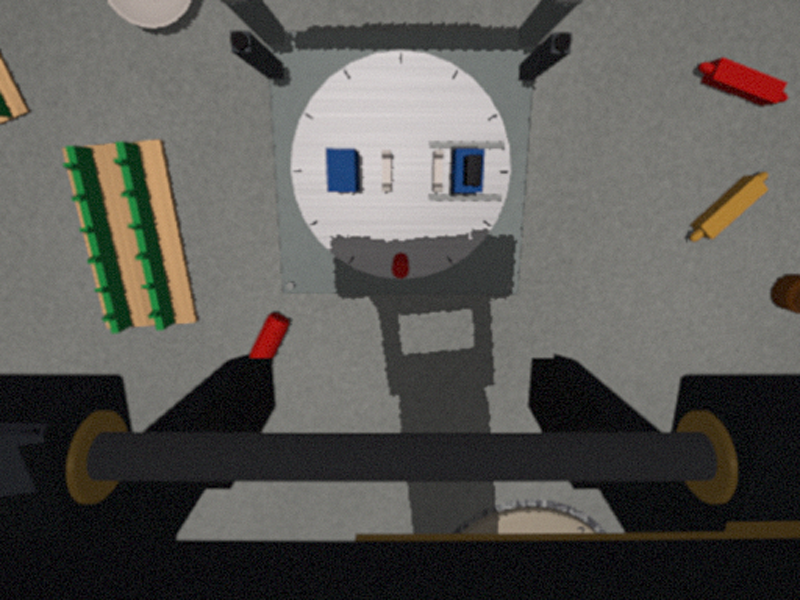

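View pics/w4.png

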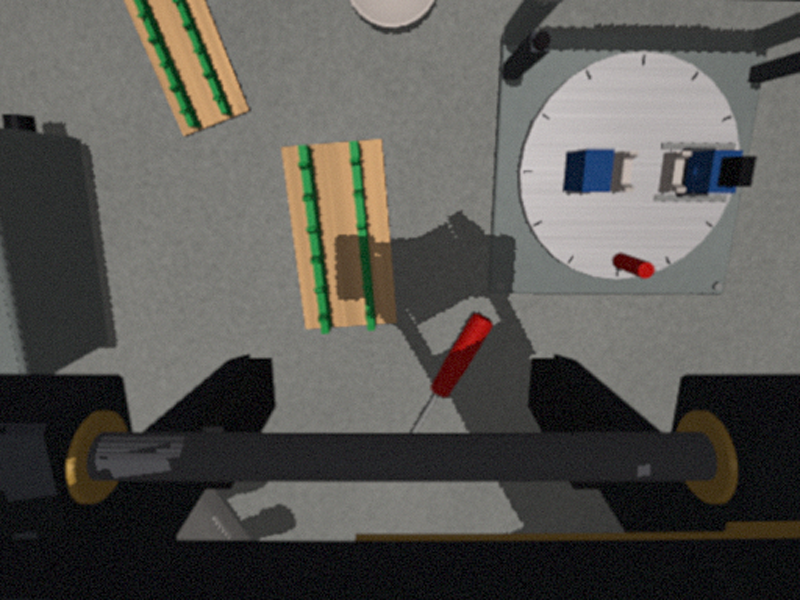

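w3 shows the open stage:
- **Headstock:** block top (327–362, 149–193).
- **Tailstock fin:** (474,170).
- **Rests:** (387,171) and (437,171).
- **Peg:** (401,265).
- **Disc:** spans columns 291–511 and rows 51–278.
- **Big rack:** at (130,235).

Next I'll refine the stage pose from these.

Run:
```python
from h import *
w=np.load("pics/w3.npz"); im=w["im"]; hsv=cv2.cvtColor(im,cv2.COLOR_RGB2HSV).astype(int); h,s,v=hsv[...,0],hsv[...,1],hsv[...,2]
loc=lambda P:(np.asarray(P)-ST.o)@ST.R
sub=np.zeros(im.shape[:2],bool); sub[40:200,190:330]=1
for nm,m,z in(("blue",(h>100)&(h<125)&(s>120),.08),("fin",(v<35),.106),("red",((h<8)|(h>172))&(s>120),.085)):
    for a,rc,p in blobs(m&sub,25):
        x0,y0=p.min(0);x1,y1=p.max(0)+1
        print(nm,a,(x0,y0,x1,y1),loc(pix2w("wrist",[(x0,y0),(x1,y1)],z,w)).round(4)[:,:2].tolist())
for nm,px,z in(("discL",(291,171),.03),("discR",(511,171),.03),("discT",(401,51),.03),("discB",(401,278),.03),("pegtop",(400,269),.085),("rest1",(387,171),.058),("rest2",(437.5,171),.058),
  ("baseTL",(273,50),.014),("baseBL",(282,293),.014),("baseTR",(531,50),.014)):
    print(nm,loc(pix2w("wrist",np.array([px])*.64,z,w))[0].round(4))
w=dict(np.load("pics/w1.npz"))
cv2.imwrite("pics/zoom.png",np.hstack([cv2.resize(np.load("pics/w3.npz")["im"][85:135,195:335,::-1],(560,200),interpolation=3)]))
a=np.load("pics/w4.npz")["im"][80:220,170:260,::-1]; cv2.imwrite("pics/rackzoom.png",cv2.resize(a,None,fx=4.2,fy=4.2,interpolation=3))
```

```text
blue 355 (np.float32(289.0), np.float32(95.0), np.float32(310.0), np.float32(124.0)) [[0.0167, -0.042], [-0.0202, -0.0711]]
blue 506 (np.float32(209.0), np.float32(96.0), np.float32(230.0), np.float32(123.0)) [[0.0155, 0.0627], [-0.019, 0.036]]
fin 39 (np.float32(297.0), np.float32(101.0), np.float32(300.0), np.float32(118.0)) [[0.0082, -0.0493], [-0.0121, -0.0538]]
red 136 (np.float32(251.0), np.float32(162.0), np.float32(262.0), np.float32(178.0)) [[-0.0708, 0.0081], [-0.0931, -0.0071]]
discL [-0.0008  0.1051  0.03  ]
discR [-0.0008 -0.1043  0.03  ]
discT [0.1027 0.0004 0.03  ]
discB [-0.1048  0.0004  0.03  ]
pegtop [-0.0849  0.0012  0.085 ]
rest1 [-0.0012  0.0129  0.058 ]
rest2 [-0.0012 -0.0322  0.058 ]
baseTL [0.1076 0.119  0.014 ]
baseBL [-0.1244  0.126   0.014 ]
baseTR [ 0.1076 -0.1201  0.014 ]
```

View pics/rackzoom.png

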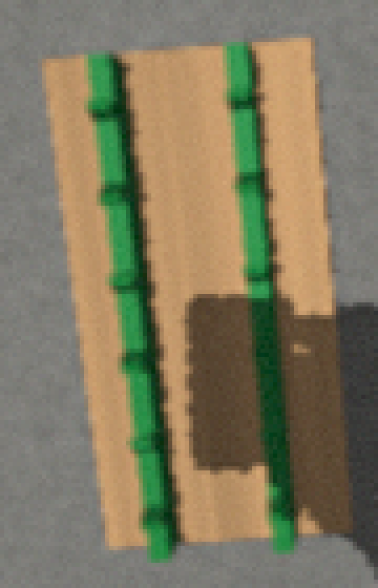

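```bash
sed -i 's/^ST=.*/ST=Stage(.534,.074,-.168); ST.o=ST.w([-.0013,.0002,0])/' h.py
cat >> h.py <<'E'
def fy():  # force along stage y
    return float(bot.state()["force"]@ST.R[:,1])
E
python3 - <<'E'
from h import *
o=down(ST.yaw); loc=lambda p:(p-ST.o)@ST.R
bot.movep(ST.w([0,-.059,.17]),o)
bot.movel(ST.w([0,-.059,.086]),o,velocity=.08); say("at")
bot.grasp(15); s=say("fin"); print(loc(s["ee_pos"]),fy())
for y in np.arange(-.062,-.0921,-.002):
    bot.movel(ST.w([0,y,.086]),o,velocity=.05); f=fy(); s=bot.state(); print("%.3f %.4f %.1f"%(y,loc(s["ee_pos"])[1],f),end=" | ")
    if f>12: break
E
```

```text
at t20.2 F [0.7 0.  0.2] gap0.0880 gf0.0 p [0.5232 0.0162 0.0865]
fin t21.3 F [0.4 1.4 0.4] gap0.0118 gf15.0 p [0.5229 0.0164 0.086 ]
[-4.61173822e-05 -5.88085966e-02  8.59711846e-02] 1.4498018436711735
-0.062 -0.0621 2.1 | -0.064 -0.0642 2.6 | -0.066 -0.0662 1.4 | -0.068 -0.0682 3.5 | -0.070 -0.0702 1.6 | -0.072 -0.0722 2.8 | -0.074 -0.0742 1.8 | -0.076 -0.0762 2.0 | -0.078 -0.0782 2.1 | -0.080 -0.0802 1.1 | -0.082 -0.0822 1.7 | -0.084 -0.0842 3.0 | -0.086 -0.0844 14.2 |
```

```bash
cat >> h.py <<'E'
def locate(rough,yaw,kind,h=.2,name="loc"):
    """hover, segment bar near rough point, return centre and axis angle (bar top z .02)"""
    bot.movep([rough[0],rough[1],h],down(yaw)); bot.pause(.2)
    st,im=shot("wrist",name); hsv=cv2.cvtColor(im,cv2.COLOR_RGB2HSV).astype(int); H,S,V=hsv[...,0],hsv[...,1],hsv[...,2]
    m=(H>8)&(H<28)&(S>100)&(V>40) if kind=="brass" else (S<25)&(V>110)
    px=w2pix("wrist",[*rough,.02],st)[0]; best=None
    for a,rc,p in blobs(m,150):
        W=pix2w("wrist",cv2.boxPoints(rc),.019,st); e1,e2=W[1]-W[0],W[2]-W[1]
        L=e1 if np.linalg.norm(e1)>np.linalg.norm(e2) else e2
        d=np.linalg.norm(np.array(rc[0])-px); ls=sorted([np.linalg.norm(e1),np.linalg.norm(e2)])
        if d<90 and .07<ls[1]<.11 and ls[0]<.035 and (best is None or d<best[0]): best=(d,W.mean(0),np.arctan2(L[1],L[0])%np.pi,ls)
    print(kind,best); return best
E
python3 - <<'E'
from h import *
bot.let_go(); s=bot.state(); bot.movel(s["ee_pos"]+[0,0,.12])
locate((.446,-.2475),-.947,"brass",name="m1"); say()
E
```

```text
brass (np.float64(3.1824736736578823), array([ 0.44591269, -0.24953441,  0.019     ]), np.float64(2.206018903422452), [np.float64(0.019566501600326115), np.float64(0.09054538927964216)])
 t27.9 F [-1.1  0.2 -0.5] gap0.0879 gf0.0 p [ 0.4464 -0.2467  0.2   ]
```

View pics/m1.png

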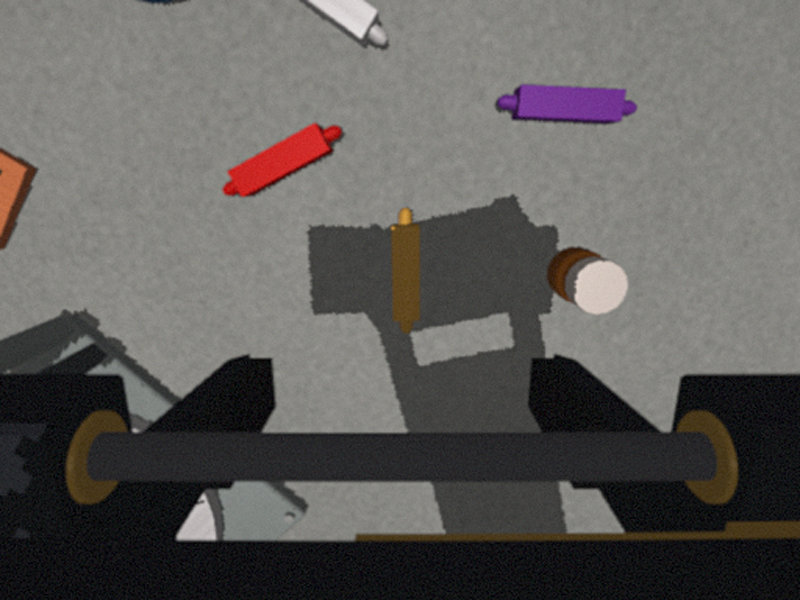

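The master lies at (405,270), pins from (405,208) to (405,331), and the fingers have a clear path past the jar. I'll pick it up, lay it at load_mid, then check.

Run:
```python
from h import *
c=np.array([.4459,-.2495]); ya=2.206-np.pi; tx=np.array([np.cos(ya),np.sin(ya)]); off=.005
g=[*(c-off*tx)]; o=down(ya)
bot.movep([*g,.12],o); bot.movel([*g,.0045],o,velocity=.1); say("down")
bot.grasp(30); s=say("grip"); assert .015<s["finger_gap"]<.025
bot.movel([*g,.22],o,velocity=.15); s=say("lift"); 
yp=ST.yaw-np.pi/2; o2=down(yp); P=lambda z:ST.w([0,-.017+off,z])
bot.movep(P(.22),o2); say("over")
bot.movel(P(.085),o2,velocity=.12); bot.pause(.2); F0=bot.state()["force"]
for z in np.arange(.080,.0535,-.0015):
    bot.movel(P(z),o2,velocity=.03); s=bot.state(); dF=s["force"]-F0
    if dF[2]>3: break
say("laid z=%.4f dF %s"%(z,dF.round(1)))
```

```text
down t29.7 F [ 0.3 -0.1  0.6] gap0.0880 gf0.0 p [ 0.4432 -0.2457  0.005 ]
grip t30.7 F [-0.4 -0.6  0.9] gap0.0196 gf30.0 p [ 0.4429 -0.2455  0.0045]
lift t32.3 F [-0.3  0.  -0.8] gap0.0196 gf30.0 p [ 0.4427 -0.2453  0.2193]Traceback (most recent call last):
  File "<stdin>", line 8, in <module>
cell.PlanningError: the arm cannot take that pose within its joint ranges
```

Run:
```python
from h import *
f=lambda p,y:(lambda q:None if q is None else q.round(2))(bot.inverse_kinematics(p,down(y)))
print(bot.state()["joint_positions"].round(2))
for y in(ST.yaw-np.pi/2,ST.yaw+np.pi/2):
  for z in(.22,.15,.056): print(y,z,f(ST.w([0,-.012,z]),y))
print(f([.443,-.245,.005],2.206),f([.443,-.245,.12],2.206))
```

```text
[-0.74  0.29  1.58 -0.    1.27  1.77]
-1.7387963267948965 0.22 None
-1.7387963267948965 0.15 None
-1.7387963267948965 0.056 None
1.4027963267948966 0.22 [-0.1   0.35  1.5  -0.    1.29  0.07]
1.4027963267948966 0.15 [-0.1   0.42  1.59 -0.    1.13  0.07]
1.4027963267948966 0.056 [-0.1   0.55  1.67 -0.    0.92  0.07]
[-0.74  0.59  1.78  0.    0.77 -1.37] [-0.74  0.4   1.71  0.    1.03 -1.37]
```

Only the half-turned grasp reaches the stage, so I'll set the bar back where it was and regrip it the other way round.

Run:
```python
from h import *
off=.005; s=bot.state(); ya=2.206-np.pi; tx=np.array([np.cos(ya),np.sin(ya)])
g0=np.array([.4459,-.2495])-off*tx
bot.movel([*g0,.03],velocity=.2); bot.movel([*g0,.005],velocity=.04); bot.let_go(); bot.movel([*g0,.1])
g=[*(g0+2*off*tx)]; o=down(ya+np.pi)     # grip on the other side of the centre
bot.movep([*g,.1],o); bot.movel([*g,.0045],o,velocity=.1)
bot.grasp(30); s=say("grip"); assert .015<s["finger_gap"]<.025
bot.movel([*g,.20],o,velocity=.2)
o2=down(ST.yaw+np.pi/2); P=lambda z:ST.w([0,-.017+off,z])
bot.movep(P(.22),o2); say("over")
bot.movel(P(.085),o2,velocity=.12); bot.pause(.2); F0=bot.state()["force"]
for z in np.arange(.080,.0535,-.0015):
    bot.movel(P(z),o2,velocity=.03); s=bot.state(); dF=s["force"]-F0
    if dF[2]>3: break
say("laid z=%.4f dF %s"%(z,dF.round(1)))
```

```text
grip t40.8 F [0.5 0.3 0.3] gap0.0199 gf30.0 p [ 0.4489 -0.2535  0.0045]
over t43.2 F [-0.2  0.3 -3.1] gap0.0196 gf30.0 p [0.5307 0.0619 0.2196]
laid z=0.0770 dF [0.6 0.3 3. ] t45.5 F [0.3 0.2 0.9] gap0.0199 gf30.0 p [0.5309 0.0626 0.0772]
```

Run:
```python
from h import *
F=[]
for i in range(10): bot.pause(.05); F.append(bot.state()["force"])
print(np.mean(F,0).round(2),np.std(F,0).round(2))
shot("wrist","m2",(120,40,400,250));
```

```text
[-0.03 -0.03  0.29] [0.43 0.45 0.36]
```

View pics/m2.png

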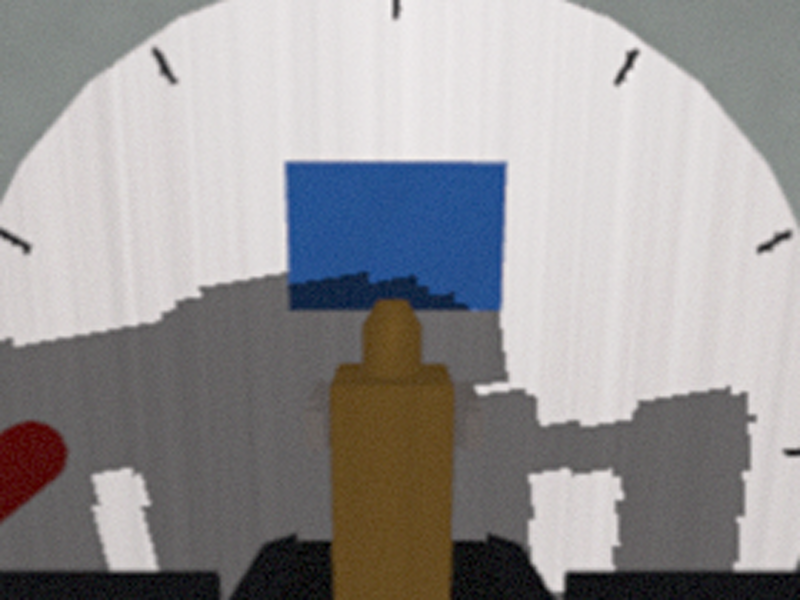

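The pin tip at (393,300) overlaps the headstock's top edge, because I had the grip offset reversed and the bar sits 10 mm too far towards the headstock. I'll lift it and lay it with the TCP at y = -17.7 mm. That leaves about 4–5 mm free at the headstock and keeps the fingers clear of the rests.

Run:
```python
from h import *
o2=down(ST.yaw+np.pi/2); P=lambda z:ST.w([0,-.0177,z])
s=bot.state(); bot.movel(s["ee_pos"]+[0,0,.012],velocity=.05); bot.movel(P(.089),o2,velocity=.05); bot.pause(.3); 
f=lambda:np.mean([(bot.pause(.02),bot.state()["force"])[1] for _ in range(4)],0)
F0=f(); print(F0.round(1))
for z in list(np.arange(.080,.0615,-.003))+list(np.arange(.061,.0535,-.001)):
    bot.movel(P(z),o2,velocity=.03); dF=f()-F0
    if z<.065: print("%.3f"%z,dF.round(1))
    if dF[2]>2.2 or np.abs(dF).max()>6: break
say("laid z=%.4f dF %s"%(z,dF.round(1)))
```

```text
[ 0.2 -0.1 -2. ]
0.065 [-0.2 -0.  -0.1]
0.062 [ 0.4 -0.2 -0.1]
0.061 [ 0.  -0.  -0.1]
0.060 [-0.2  0.   0.1]
0.059 [ 0.2 -0.1 -0.4]
0.058 [-0.1  0.2  0.3]
0.057 [-0.5  0.   0.6]
0.056 [-2.5  0.4  6.8]
laid z=0.0560 dF [-2.5  0.4  6.8] t51.4 F [-3.2 -0.4  5.1] gap0.0194 gf30.0 p [0.53   0.057  0.0565]
```

It seated at the expected height. I'll release it and slide the tailstock up.

Run:
```python
from h import *
loc=lambda p:(p-ST.o)@ST.R
bot.let_go(); s=bot.state(); bot.movel(s["ee_pos"]+[0,0,.12],velocity=.15)
o=down(ST.yaw); y0=-.0845
bot.movep(ST.w([0,y0,.17]),o); shot("wrist","m3",(120,40,400,250)); bot.movel(ST.w([0,y0,.087]),o,velocity=.08)
bot.grasp(20); s=say("fin")
bot.pause(.2); b=fy()
for d in list(np.arange(.003,.030,.003))+list(np.arange(.030,.0405,.001)):
    bot.movel(ST.w([0,y0+d,.087]),o,velocity=.03); f=fy()-b; print("%.3f %.4f %.1f"%(d,loc(bot.state()["ee_pos"])[1]-y0,f),end=" | ")
    if f<-20: break
s=say("end")
```

```text
fin t57.1 F [0.5 2.6 0.6] gap0.0116 gf20.0 p [ 0.5187 -0.0086  0.087 ]
0.003 0.0028 -5.2 | 0.006 0.0060 -6.0 | 0.009 0.0092 -4.4 | 0.012 0.0123 -4.4 | 0.015 0.0153 -4.1 | 0.018 0.0183 -4.9 | 0.021 0.0213 -5.1 | 0.024 0.0242 -4.2 | 0.027 0.0271 -4.9 | 0.030 0.0301 -5.0 | 0.031 0.0308 -8.0 | 0.032 0.0319 -8.3 | 0.033 0.0330 -7.0 | 0.034 0.0340 -8.5 | 0.035 0.0347 -9.0 | 0.036 0.0350 -13.4 | 0.037 0.0353 -19.4 | 0.038 0.0356 -23.6 | end t61.8 F [ -4.3 -19.9   2.8] gap0.0119 gf20.0 p [0.5246 0.0262 0.087 ]
```

View pics/m3.png

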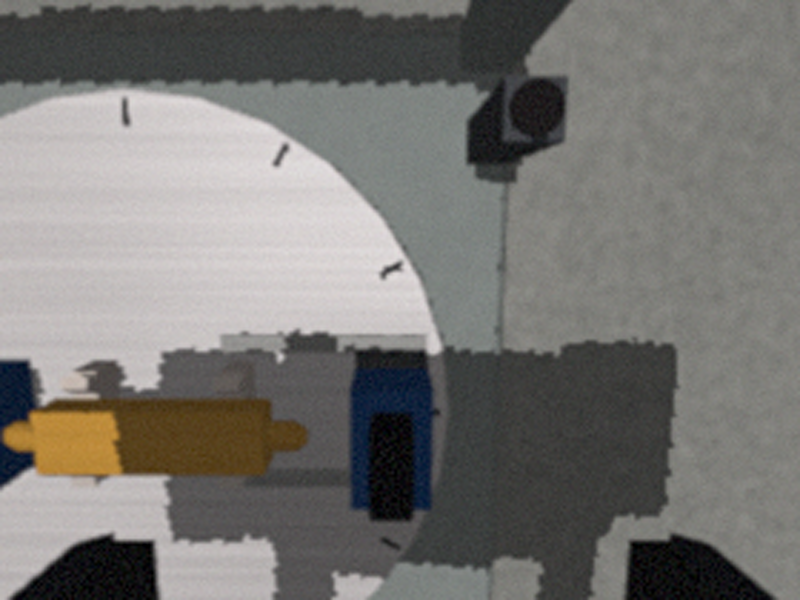

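m3 shows the bar lying straight in the rests, from (3,435) to (305,435). The tailstock then stopped hard at 34.7 mm, so both pins are home. Next is the turntable, with the tool turning along with the peg.

Run:
```python
from h import *
loc=lambda p:(p-ST.o)@ST.R
bot.let_go(); s=bot.state(); bot.movel(s["ee_pos"]+[0,0,.10],velocity=.15)
pg=lambda t,z:(ST.w([-.085*np.cos(t),-.085*np.sin(t),z]),down(ST.yaw+t))
bot.movep(*pg(0,.18)); p,o=pg(0,.068); bot.movel(p,o,velocity=.1); say("peg")
bot.grasp(20); s=say("grip"); assert .012<s["finger_gap"]<.02
for t in np.r_[np.arange(.1,1.56,.1),1.571,1.578]:
    p,o=pg(t,.068); bot.movel(p,o,velocity=.08); F=bot.state()["force"]
    print("%.2f"%t,F.round(0),end=" ")
    if np.linalg.norm(F)>35: break
l=loc(bot.state()["ee_pos"]); print(l, np.arctan2(-l[1],-l[0]))
bot.let_go(); s=bot.state(); bot.movel(s["ee_pos"]+[0,0,.15],velocity=.15)
bot.movep(ST.w([-.075,0,.34]),down(ST.yaw)); bot.pause(.3); shot("wrist","w5",(160,20,360,200)); say()
```

```text
peg t65.6 F [-0.6  0.  -0.3] gap0.0880 gf0.0 p [0.4493 0.0886 0.0684]
grip t66.7 F [0.1 3.3 0. ] gap0.0153 gf20.0 p [0.4489 0.0889 0.068 ]
0.10 [-0. -1.  1.] 0.20 [ 1. -0. -2.] 0.30 [ 1.  0. -1.] 0.40 [ 2.  1. -2.] 0.50 [ 3.  1. -3.] 0.60 [ 5.  2. -4.] 0.70 [ 5.  3. -4.] 0.80 [ 5.  3. -3.] 0.90 [ 4.  3. -2.] 1.00 [ 3.  4. -2.] 1.10 [ 4.  4. -2.] 1.20 [ 3.  3. -1.] 1.30 [ 3.  4. -1.] 1.40 [3. 4. 0.] 1.50 [-0.  5.  1.] 1.57 [ 3.  4. -2.] 1.58 [2. 4. 0.] [ 0.00024116 -0.08471027  0.06797635] 1.5736431803265392
 t75.2 F [-0.4 -0.1 -0. ] gap0.0882 gf0.0 p [0.4588 0.0869 0.3399]
```

View pics/w5.png

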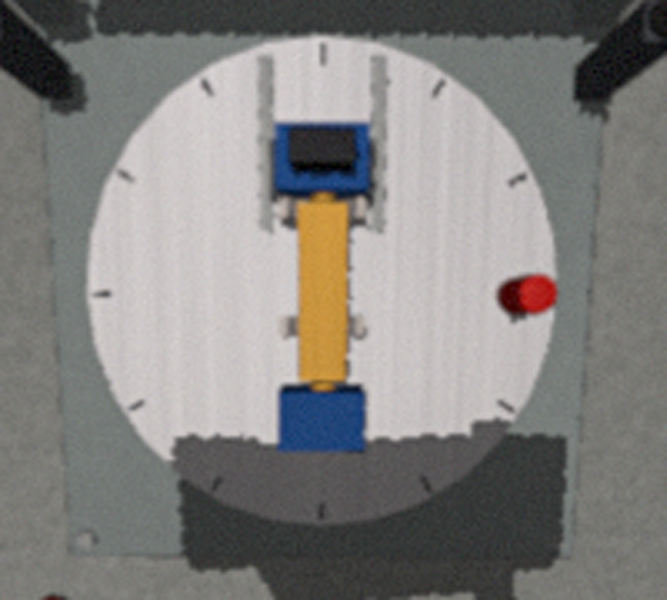

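The turntable is at its second detent, with the bar held centrally between the blocks. Next I'll lower the cover.

Run:
```python
from h import *
p,o=hpose(1.7,-.10); bot.movep(p,o); p,o=hpose(1.7); bot.movel(p,o,velocity=.08); say("at")
bot.grasp(15); s=say("grip"); assert .008<s["finger_gap"]<.016
for a in np.arange(1.6,.19,-.1):
    p,o=hpose(a); bot.movel(p,o,velocity=.12); F=bot.state()["force"]; print("%.1f"%a,F.round(0),end=" ")
    if np.linalg.norm(F)>40: break
print()
for a in np.arange(.18,-.05,-.015):
    p,o=hpose(a); bot.movel(p,o,velocity=.03); s=bot.state(); print("%.3f"%a,s["force"].round(1),s["ee_pos"][2].round(4))
    if s["force"][2]>18 or np.linalg.norm(s["force"])>35: break
say()
```

```text
at t78.2 F [-0.6 -0.2 -1.1] gap0.0883 gf0.0 p [0.6803 0.0494 0.3242]
grip t79.3 F [2.5 0.6 1.2] gap0.0117 gf15.0 p [0.6805 0.0494 0.3238]
1.6 [-2.  0.  3.] 1.5 [-2.  0.  5.] 1.4 [-3.  3.  7.] 1.3 [-3.  3.  5.] 1.2 [-2.  3.  2.] 1.1 [-1.  5. -1.] 1.0 [ 0.  4. -3.] 0.9 [-1.  4. -3.] 0.8 [ 0.  4. -2.] 0.7 [-1.  4. -2.] 0.6 [-1.  3. -3.] 0.5 [ 0.  2. -3.] 0.4 [-0.  3. -4.] 0.3 [ 0.  3. -4.] 0.2 [ 1.  4. -3.] 
0.180 [ 1.8  2.6 -3.5] 0.1542
0.165 [ 2.8  1.1 -3.9] 0.1509
0.150 [ 4.3  1.7 -2.5] 0.1477
0.135 [ 5.4  0.5 -4.5] 0.1445
0.120 [ 5.5 -0.2 -3.8] 0.1413
0.105 [ 6.   1.  -4.1] 0.1381
0.090 [ 7.2  0.8 -3.4] 0.135
0.075 [ 6.   1.2 -4.5] 0.1318
0.060 [ 6.9  2.3 -3.3] 0.1286
0.045 [ 6.2  1.7 -2.8] 0.1254
0.030 [ 5.4  1.1 -3.3] 0.1223
0.015 [ 4.9  1.1 -3.3] 0.1191
-0.000 [0.5 0.3 7.7] 0.1167
-0.015 [-1.1  1.4 13.3] 0.1147
-0.030 [ 2.3  0.6 17.1] 0.1126
-0.045 [ 5.9  0.5 18.4] 0.1104
 t88.4 F [ 5.9  0.5 18.4] gap0.0111 gf15.1 p [0.453  0.0887 0.1104]
```

The cover touched its stop at a ≈ 0 and the fingers then slid about 7 mm further along the bar. I'll slacken the grip to 3 N and ease the fingers back before opening, so that they clear the frame and don't lift the cover.

Run:
```python
from h import *
bot.grasp(3); say("slack")
p,o=hpose(0,.008); _,z=tilt(ST.yaw,np.radians(60)); bot.movel(p,o,velocity=.02); say("eased")
bot.let_go(); say("open"); p,o=hpose(0,-.06); bot.movel(p,o,velocity=.08); say("off")
bot.grasp(5)   # closed fingers, press softly on the handle from above to make sure it is down
h=ST.handle(0); o=down(ST.yaw); bot.movep([h[0],h[1],.19],o); bot.pause(.2); F0=bot.state()["force"]
for zz in np.arange(.150,.122,-.002):
    bot.movel([h[0],h[1],zz],o,velocity=.03); s=bot.state(); f=(s["force"]-F0)[2]
    if f>1.5: print("%.3f %.4f %.1f"%(zz,s["ee_pos"][2],f))
    if f>9: break
bot.movel([h[0],h[1],.20]); say()
```

```text
slack t88.7 F [2.3 1.4 6.9] gap0.0192 gf2.9 p [0.4502 0.0886 0.1078]
eased t89.4 F [ 4.4 -1.7  1.7] gap0.0116 gf3.0 p [0.4483 0.0886 0.1182]
open t90.6 F [-0.1  0.5  0.3] gap0.0882 gf0.0 p [0.4479 0.0888 0.1181]
off t91.6 F [-0.3  0.2  0.1] gap0.0881 gf0.0 p [0.4144 0.0944 0.1766]
0.130 0.1310 12.6
 t99.0 F [-1.1 -0.3 -0.3] gap0.0004 gf0.0 p [0.4436 0.0895 0.1991]
```

The handle top is at 131 mm, so its centre is at 125 mm and the cover is fully down. Now the aluminium bar and the rack.

Run:
```python
from h import *
bot.let_go()
for h in(.30,):
    bot.movep([.50,.355,.32],down(-.093)); bot.pause(.3); st,im=shot("wrist","r1",(130,30,390,230))
hsv=cv2.cvtColor(im,cv2.COLOR_RGB2HSV).astype(int); H,S,V=hsv[...,0],hsv[...,1],hsv[...,2]
sub=np.zeros(H.shape,bool); sub[:235]=1
for nm,m,z in(("green",(H>40)&(H<85)&(S>90)&(V>25),.040),("ply",(((H>8)&(H<25)&(S>70))|((H>40)&(H<85)&(S>90)))&(V>25),.012)):
    for a,rc,p in blobs(m&sub,300):
        W=pix2w("wrist",cv2.boxPoints(rc),z,st); e1,e2=W[1]-W[0],W[2]-W[1]; L=max(e1,e2,key=np.linalg.norm)
        print(nm,a,np.round(rc[0]),W.mean(0).round(4),np.round([np.linalg.norm(e1),np.linalg.norm(e2)],4),round(np.arctan2(L[1],L[0]),3))
b=locate((.5935,-.3645),.045,"alu",h=.2,name="a1")
f=lambda p,y:(lambda q:None if q is None else q.round(2))(bot.inverse_kinematics(p,down(y)))
for d in(0,np.pi): print(f([.5935,-.3645,.005],.045+d),f([.514,.355,.05],1.478+d))
```

```text
green 463 [148.  34.] [0.6814 0.4795 0.04  ] [0.0099 0.0847] -2.963
green 353 [173.  30.] [0.6825 0.4471 0.04  ] [0.0082 0.0749] -2.977
green 778 [234. 148.] [0.5176 0.3856 0.04  ] [0.0088 0.1822] 3.048
green 683 [267. 149.] [0.5132 0.3393 0.04  ] [0.1822 0.0078] -0.1
ply 3353 [162.  30.] [0.6915 0.4688 0.012 ] [0.0706 0.0954] -2.975
ply 7811 [250. 148.] [0.5119 0.3632 0.012 ] [0.0972 0.1942] 3.071
ply 770 [472. 198.] [0.4052 0.0145 0.012 ] [0.0167 0.1318] -1.742
alu None
[-0.72  0.92  1.12 -0.    1.1   0.81] [ 0.42  0.72  1.38 -0.    1.04  0.51]
[-0.72  0.92  1.12 -0.    1.1  -2.33] [ 0.42  0.72  1.38 -0.    1.04 -2.63]
```

View pics/r1.png

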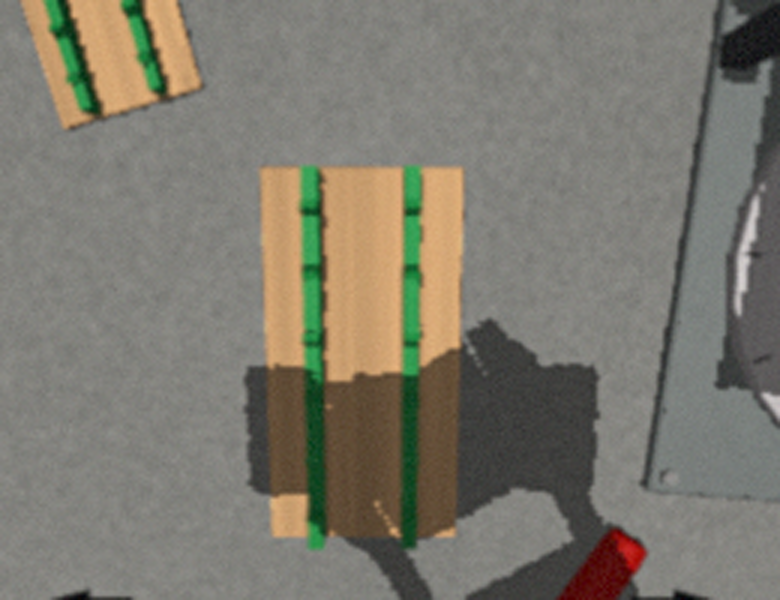

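Run:
```python
from h import *
w=np.load("pics/r1.npz"); c=np.array([.5145,.3628]); a=-.094; ux=np.array([np.cos(a),np.sin(a)]); uy=np.array([-np.sin(a),np.cos(a)])
for px in((310,168),(310,210),(311,270),(314,338),(316,549),(412,168),(412,210),(412,270),(412,339),(410,547)):
    W=pix2w("wrist",[(130+px[0]/3,30+px[1]/3)],.040,w)[0,:2]-c; print(px,(W@ux).round(4),(W@uy).round(4))
for px in((261,168),(463,168),(272,537),(455,537)):
    W=pix2w("wrist",[(130+px[0]/3,30+px[1]/3)],.012,w)[0,:2]-c; print("ply",px,(W@ux).round(4),(W@uy).round(4))
w=np.load("pics/a1.npz"); hsv=cv2.cvtColor(w["im"],cv2.COLOR_RGB2HSV).astype(int)
for t in (25,40,60):
  for ar,rc,p in blobs((hsv[...,1]<t)&(hsv[...,2]>105),100): print(t,ar,np.round(rc[0]),np.round(rc[1]))
```

```text
(310, 168) 0.0908 0.0223
(310, 210) 0.0725 0.0227
(311, 270) 0.0457 0.0228
(314, 338) 0.0143 0.022
(316, 549) -0.0917 0.0232
(412, 168) 0.0907 -0.024
(412, 210) 0.0725 -0.0241
(412, 270) 0.0457 -0.0244
(412, 339) 0.0138 -0.0246
(410, 547) -0.0907 -0.0245
ply (261, 168) 0.0932 0.0481
ply (463, 168) 0.0931 -0.0496
ply (272, 537) -0.0945 0.0489
ply (455, 537) -0.0946 -0.0497
25 81103 [256. 138.] [276. 511.]
25 255 [335.  64.] [23. 12.]
25 346 [456.  80.] [79.  8.]
25 1810 [236. 232.] [63. 34.]
25 5787 [288. 324.] [ 37. 219.]
40 81187 [256. 138.] [276. 511.]
40 9199 [422.  34.] [ 67. 178.]
40 485 [335.  61.] [14. 36.]
40 1449 [429.  82.] [ 15. 164.]
40 1810 [236. 232.] [63. 34.]
40 5870 [288. 324.] [ 37. 219.]
60 81297 [256. 138.] [276. 511.]
60 9199 [422.  34.] [ 67. 178.]
60 488 [335.  61.] [14. 36.]
60 1457 [429.  82.] [ 15. 164.]
60 1810 [236. 232.] [63. 34.]
60 5908 [288. 324.] [ 37. 219.]
```

View pics/a1.png

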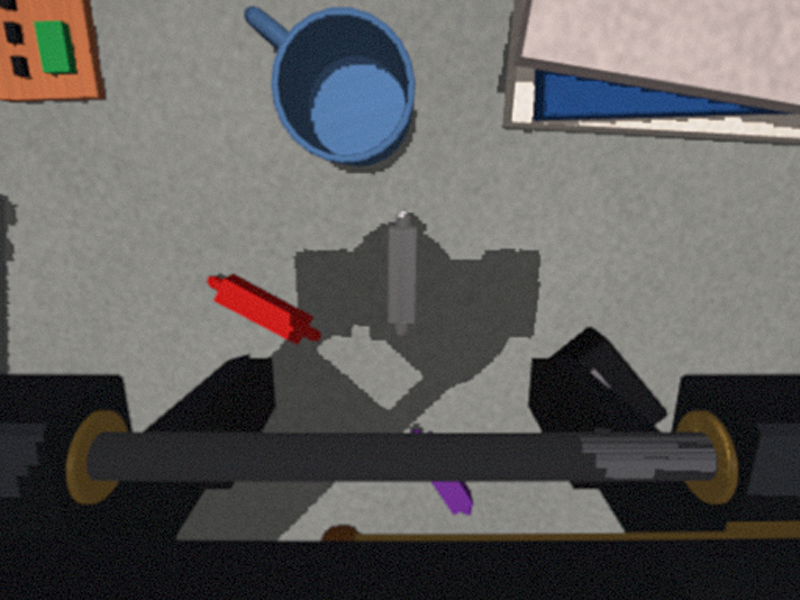

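The alu bar is unmoved, lying in shadow from (404,212) to (401,333), and the red look-alike at (260,305) is clear of the fingers. The rack fit checks out too: bumps at +73, +46 and +14 mm, rails at ±24 mm. I'll pick it up and lay it in the middle slot.

Run:
```python
from h import *
w=np.load("pics/a1.npz"); e=pix2w("wrist",np.array([(404,212),(401,333)])*.64,.012,w); c=e.mean(0)[:2]; d=e[0]-e[1]; ya=np.arctan2(d[1],d[0]); print(c,ya,np.linalg.norm(d))
o=down(ya+np.pi); bot.movep([*c,.2],o); bot.movel([*c,.06],o,velocity=.15); bot.movel([*c,.0045],o,velocity=.08)
bot.grasp(25); s=say("grip"); assert .015<s["finger_gap"]<.025
bot.movel([*c,.25],o,velocity=.2)
a=-.094; R=np.array([.5145,.3628])-.0007*np.array([-np.sin(a),np.cos(a)])
o2=down(a+np.pi/2+np.pi); P=lambda z:[*R,z]
bot.movep([.45,0,.30],down(a+np.pi)) ; bot.movep(P(.25),o2); bot.movel(P(.07),o2,velocity=.15); bot.pause(.2)
f=lambda:np.mean([(bot.pause(.02),bot.state()["force"])[1] for _ in range(4)],0)
F0=f()
for z in np.arange(.055,.0355,-.001):
    bot.movel(P(z),o2,velocity=.04); dF=f()-F0
    if np.abs(dF).max()>3: break
say("laid %.4f %s"%(z,dF.round(1)))
if z<.042:
    bot.let_go(); bot.movel(P(.2),o2); bot.movep([.43,.25,.40],down(a)); bot.pause(.3); shot("wrist","f1"); say()
```

```text
[ 0.59250152 -0.364895  ] 0.021172028032620152 0.090995184332249
grip t110.2 F [ 0.5  0.2 -0.9] gap0.0197 gf25.0 p [ 0.5925 -0.3649  0.0045]
laid 0.0380 [-0.9 -0.5  5.2] t122.0 F [-1.  -0.3  4.1] gap0.0196 gf25.0 p [0.5146 0.3622 0.0384]
 t128.5 F [-0.3  0.2 -0.1] gap0.0882 gf0.0 p [0.43 0.25 0.4 ]
```

Run:
```python
from h import *
bot.movep([.35,-.35,.40],down(-.8)); a,_=shot("top","f2"); 
t=np.load("pics/f2.npz")["im"][100:320,60:440,::-1]; f=np.load("pics/f1.npz")["im"][0:220,66:446,::-1]
cv2.imwrite("pics/f3.png",cv2.resize(np.vstack([f,t]),None,fx=1.36,fy=1.36,interpolation=3)); say()
```

```text
t130.7 F [ 0.4 -0.1  0.4] gap0.0880 gf0.0 p [ 0.3505 -0.3495  0.4001]
```

View pics/f3.png

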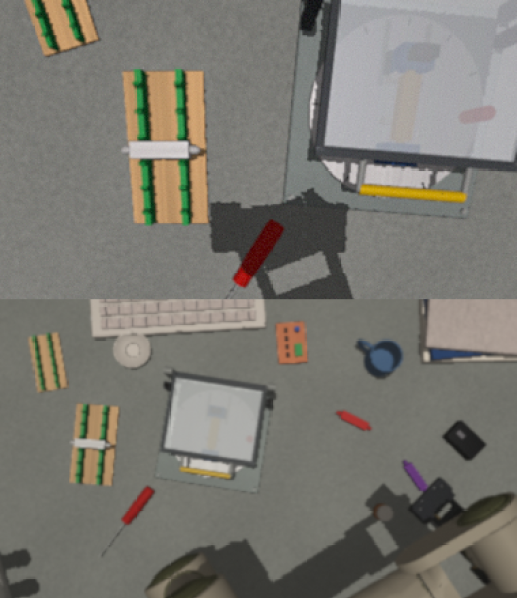

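The alu bar lies across the rack's middle slot at (163,150). The cover is down with the handle at (412,192), the master is clamped underneath, and nothing else has moved. I'm handing in.

```bash
python3 -c "
from cell import bot
print(bot.job_done())"
```

```text
the job is handed in; nothing more can be done
None
```

The job is handed in at about 131 s: the master is clamped with both pins home, the turntable is at its measuring detent, the cover was then lowered onto its stop, and the only aluminium bar on the table lies in the green rack's middle slot.

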